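# Close up the kit-box row against the blue stop

## Task

Three reagent kit boxes stand in a row on the grey lane mat, between a blue and a yellow stop. Push the whole row along the mat, as one block and without lifting or tipping any box, until the front box rests against the blue stop and the boxes stand close behind one another, square to the stop and in line with its middle.

Things in the scene. Friction and masses are not known exactly. Their poses are not given: they have to be found in the camera images.
- kit_urea: The cream kit box with a dark blue band: a plain closed rigid carton, 58 mm along its x (its thickness, along the lane), 100 mm along its y (across the lane), 75 mm high, about 0.1 to 0.25 kg. Origin at the centre of its underside, z up. One of the three boxes of the row; their order in the row varies and their thicknesses differ, so neighbours start 1 to 7 mm apart.
- kit_lip: The pale green kit box, the lowest of the three, with a dark blue band: a plain closed rigid carton, 60 mm along its x (its thickness, along the lane), 110 mm along its y (across the lane), 60 mm high, about 0.1 to 0.25 kg. Origin at the centre of its underside, z up. One of the three boxes of the row; their order in the row varies and their thicknesses differ, so neighbours start 1 to 7 mm apart.
- kit_glu: The white kit box, the largest, with a dark blue band: a plain closed rigid carton, 62 mm along its x (its thickness, along the lane), 120 mm along its y (across the lane), 85 mm high, about 0.1 to 0.25 kg. Origin at the centre of its underside, z up. One of the three boxes of the row; their order in the row varies and their thicknesses differ, so neighbours start 1 to 7 mm apart.
- blue_stop: Blue bar fixed on the 3 mm grey mat at either end of the lane: 30 mm thick along its x (faces 15 mm from its origin), 140 mm along y, 37 mm high. Origin: centre of its underside. Its x axis runs along the lane; the row is on its +x or -x side, 80 to 117 mm off face to face, within 5 mm of its middle and 2 degrees of square. A like yellow bar stands 80 to 117 mm behind the row: room for fingers.
Things that resemble listed ones, but are neither listed nor needed, are in the scene too. Leave any red or turquoise look-alike of the kit_glu alone.

How it is judged:
At the end, for the whole second after the job is handed in: All three boxes stand upright and still on the mat, closed up against the blue stop (every box's centre within 183 mm of the stop's centre, which leaves about 15 mm of gaps in all), each centred on the stop's middle within 20 mm and square to it within 10 degrees (horizontal distance between each of kit_urea, kit_lip, kit_glu and blue_stop below 0.183 m and y of kit_urea in the frame of blue_stop between -0.02 and 0.02 m and angle between the x axis of each of kit_urea, kit_lip, kit_glu and the x axis of blue_stop, either way round below 0.1745 rad and angle between each of kit_urea, kit_lip, kit_glu's own z axis and vertical below 0.1 rad and height (world z) of each of kit_urea, kit_lip, kit_glu below 0.01 m and linear speed of each of kit_urea, kit_lip, kit_glu below 0.01 m/s and y of kit_lip in the frame of blue_stop between -0.02 and 0.02 m and y of kit_glu in the frame of blue_stop between -0.02 and 0.02 m); the robot touches nothing.
It fails at once if a box is lifted off the mat (by 22 mm) or tipped over (height (world z) of any of kit_urea, kit_lip, kit_glu above 0.025 m or angle between any of kit_urea, kit_lip, kit_glu's own z axis and vertical above 0.5 rad).
It fails at once if the row comes apart: two boxes' centres are more than 165 mm from each other (the whole row starts at 128 mm) (horizontal distance between kit_urea and kit_lip above 0.165 m or horizontal distance between any of kit_lip, kit_urea and kit_glu above 0.165 m).
It also fails if it takes over 32 s, if anything falls off the work surface, if the arm or the gripper's body presses on something with over 40 N, if the wrist force passes 120 N, or if a joint passes its speed limit or range.

## Robot

A 7-joint arm with a two-finger parallel gripper is mounted at the origin on a cart in front of the work surface, level with it; the furniture and walls round the work are solid. World frame = base frame: x ahead of the robot, y to its left, z up, the work surface at z = 0. Lengths are in m, angles in rad, forces in N, time in s.
With the tool pointing down it reaches from about 0.4 to 0.85 m from the base axis. Payload 4.5 kg.
Tool frame: the origin (TCP) lies midway between the tips of the shut fingers; the grasp point (between the pads) lies 19 mm behind it; z points along the fingers, y is the line along which they close (so a half turn about z gives the same grasp; the last joint's range is limited). The gripper opens to 88 mm and grips with 3 to 60 N. Pads are 18 mm wide; open, the fingers measure 123 mm over their backs; the gripper's body (75 mm by 187 mm) begins 45 mm behind the grasp point.
Start: joints at [-1.224, 0.689, -0.195, 1.565, 0.157, 0.902, -0.215], TCP at [0.192, 0.595, 0.239] pointing down, gripper open.
Joint ranges: [-3.01, 3.01], [-0.46, 2.08], [-1.47, 1.51], [0.13, 2.56], [-1, 4.14], [0.04, 2.09], [-2.66, 2.66]. Speed limits (rad/s): [2.57, 2.57, 3.14, 3.14, 3.14, 3.14, 3.14].

## Interface

Orientations are given as a unit quaternion [x, y, z, w].
In Python, from plant import r gives the robot as it stands.
- The arm moves only by the tool carry_out, never from a script. Its argument "plan" is a list of rows, each an object with "rot": the turn, a rotation vector about the tool's x, y, z in rad, a list of three; "xyz": the shift along the tool's x, y, z in m, a list of three; "grip": the closure in counts, from 0 (fully open) to 255 (shut). In form: [{"rot": [wx, wy, wz], "xyz": [dx, dy, dz], "grip": grip}, ...]. A call has 1 to 8 rows; each row is the pose to reach, as a shift and turn from the pose commanded when the call began, along the tool's axes at that moment; what a row does not reach only later rows make up. A row lasts 1/12 s, in which the tool goes at most 41.7 mm and 7.16 degrees, less where a joint would pass 70% of its speed; a pose out of reach is approached as far as the arm can. A call with a gripper value outside its range is refused whole. The fingers move at their own pace and stop on an object; "squeeze" is the grip in N (left out, the last holds). Time passes only in rows, so rows that repeat a pose let the fingers close. It gives the time, the measured TCP pose, the force, the opening and the grip force at its end, in the units of the state.
- r.get_state(): the state, without advancing time (a new reading comes with each control period).
- r.snapshot(name): name is "scene" or "top"; returns the picture (384x512x3 uint8, red, green, blue); there is no depth.
- r.camera_params(name): a dict with "fx", "fy", "cx", "cy" (pixels), "distortion" ([k1, k2, p1, p2, k3] as OpenCV has them; the pictures are not rectified), "position" and "attitude" of the camera in the world. Camera axes: x right, y down, z forward; pixel columns grow to the right and rows downward; lengths in m; the calibration is good to about 2 mm. A picture is of the moment at which its call begins. camera_params takes no time and is no camera call.
- r.finish_job(): hands the job in; it is judged then, once.
The state is a dict: "clock": time; "q": joint angles; "qd": joint speeds; "joint_torque": joint torques, N m; "tool_pos": TCP position; "eef_rot": TCP orientation; "contact_force": force on the tool from outside, world axes, zero at the start; "moment": the same for the moment, N m; "opening": opening from 0.0 (shut) to 1.0 (fully open); "finger_force": force on a finger pad.
Only numpy, scipy, OpenCV 4.12 (cv2) and the standard library are available. Lean on these libraries where they do the work, as an engineer would, in place of code of your own. Each camera call takes 0.05 s, during which the arm holds its last target. There are 200 camera calls.

## Working session

There is one attempt and no reset: what is moved stays moved. The work goes in short steps, Python scripts to look and compute and a tool call to move; the robot and the scene stay as the last step left them, time stands still between calls to the robot, and variables do not carry over. Pictures are saved under pics/ and viewed, at most 10 in all, crops included, and the job is handed in when it is done.

Besides the shell and the picture viewer there is one more tool, called after "Call:" as a command line: name --argument value ..., lists and objects as JSON in quotes. carry_out: Moves the arm, as the interface text tells. Its arguments: {"type":"object","properties":{"plan":{"type":"array"},"squeeze":{"type":"number"}},"required":["plan"]}

```bash
mkdir -p pics; ls
python3 - <<'E'
from plant import r
import cv2
for n in("scene","top"):
    cv2.imwrite(f"pics/{n}0.png",r.snapshot(n)[:,:,::-1]); print(n,r.camera_params(n))
s=r.get_state();print(s)
E
```

```text
pics
scene {'fx': 375.9397963462666, 'fy': 375.9397963462666, 'cx': 252.22681030309346, 'cy': 186.50665205059607, 'distortion': array([0.00673203, 0.        , 0.        , 0.        , 0.        ]), 'position': array([ 0.05695519, -0.69487676,  0.63199672]), 'attitude': array([ 0.84199908, -0.27613024,  0.15292669, -0.43749635])}
top {'fx': 451.7574979162937, 'fy': 451.7574979162937, 'cx': 262.50786042900586, 'cy': 191.63867831830166, 'distortion': array([-0.02460436,  0.        ,  0.        ,  0.        ,  0.        ]), 'position': array([0.49998346, 0.01277248, 1.50056859]), 'attitude': array([ 0.7090275 , -0.70492973,  0.01387102, -0.0127147 ])}
{'clock': 0.1, 'q': array([-1.22418445,  0.68988321, -0.19454115,  1.56620599,  0.15729031,
        0.90249638, -0.21507674]), 'qd': array([ 3.69964172e-04, -2.85013733e-03, -2.51528673e-03, -2.12951685e-03,
       -5.30081868e-04, -1.33042348e-03, -7.19819932e-05]), 'joint_torque': array([-3.15673889e-03, -5.28500140e+01, -1.27135400e+00, -1.53834969e+01,
       -5.25173417e-02,  2.05476201e-03,  4.35323295e-05]), 'tool_pos': array([0.19219275, 0.59413851, 0.23801038]), 'eef_rot': array([ 1.55716802e-01,  9.87801415e-01, -7.97441834e-04, -7.70814307e-05]), 'contact_force': array([-0.58604373, -0.27290615,  0.69185228]), 'moment': array([0.0757234 , 0.01683562, 0.03202894]), 'finger_force': 0.0, 'opening': 0.9996843965655103}
```

View pics/top0.png

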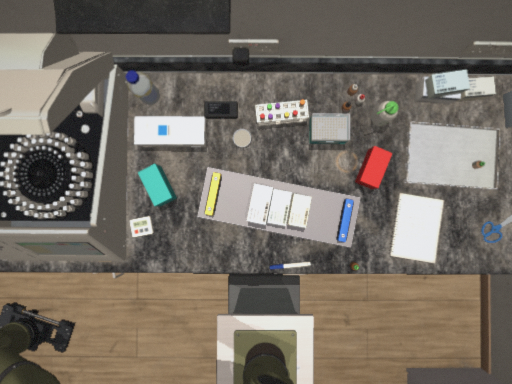

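View pics/scene0.png

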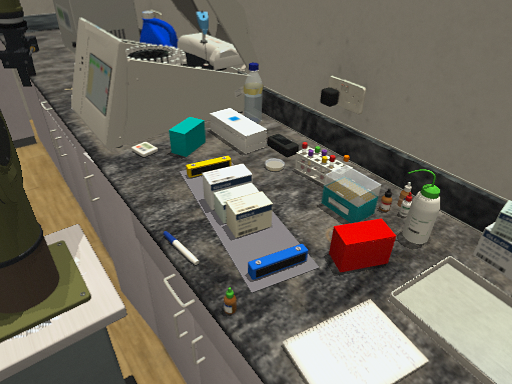

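The top view shows the yellow stop at about (213,194), the row around (279,206) and the blue stop at (346,220). The push runs towards image right (−y). In the scene view the order from the rear is tall white, low green, cream in front.

```bash
cat > h.py <<'E'
import numpy as np, cv2
from scipy.spatial.transform import Rotation as R
from plant import r
def ray(n,px,z):
    c=r.camera_params(n);K=np.array([[c['fx'],0,c['cx']],[0,c['fy'],c['cy']],[0,0,1]])
    u=cv2.undistortPoints(np.float64(px).reshape(-1,1,2),K,c['distortion']).reshape(-1,2)
    d=R.from_quat(c['attitude']).apply(np.c_[u,np.ones(len(u))])
    return c['position']+d*((z-c['position'][2])/d[:,2])[:,None]
def bar(im,lo,hi,n='top',z=.04):
    m=cv2.inRange(cv2.cvtColor(im,cv2.COLOR_RGB2HSV),lo,hi)
    m[:165]=0;m[250:]=0;m[:,:195]=0;m[:,362:]=0
    c=max(cv2.findContours(m,0,2)[0],key=cv2.contourArea)
    return ray(n,cv2.boxPoints(cv2.minAreaRect(c)),z)[:,:2]
BLUE=((105,120,60),(125,255,255)); YEL=((22,120,100),(35,255,255))
E
python3 - <<'E'
from h import *
im=r.snapshot('top')
for nm,c in(('blue',BLUE),('yel',YEL)):
    p=bar(im,*c); print(nm,p.mean(0).round(4),[round(float(np.linalg.norm(p[i]-p[i-1])),4) for i in range(4)])
    e=max((p[1]-p[0],p[2]-p[1]),key=np.linalg.norm);print('long axis deg',np.degrees(np.arctan2(e[1],e[0])))
cv2.imwrite('pics/crop0.png',cv2.resize(im[165:250,195:365,::-1],None,fx=4.7,fy=4.7,interpolation=cv2.INTER_CUBIC))
E
```

```text
blue [ 0.4649 -0.2566] [0.0279, 0.1381, 0.028, 0.1382]
long axis deg -11.346049275395654
yel [0.5471 0.1721] [0.0273, 0.1351, 0.0274, 0.1351]
long axis deg -10.731214924396822
```

View pics/crop0.png

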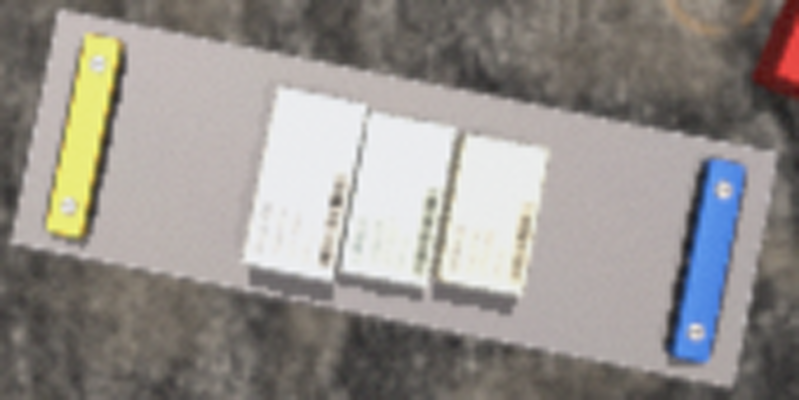

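```bash
cat >> h.py <<'E'
d=np.array([-.0822,-.4287]);d/=np.linalg.norm(d);l=np.array([-d[1],d[0]]);B=np.array([.4649,-.2566])
def lane(p): q=p[:,:2]-B; return np.c_[q@d,q@l]
def tool(goal): # shift in tool axes
    s=r.get_state();return R.from_quat(s['eef_rot']).inv().apply(np.array(goal)-s['tool_pos'])
E
python3 - <<'E'
from h import *
C={'glu':(.088,[(278,87),(368,103),(332,278),(246,263)]),'lip':(.063,[(371,111),(457,127),(424,288),(340,272)]),'urea':(.078,[(466,133),(548,148),(519,298),(439,283)])}
for k,(z,c) in C.items():
    p=lane(ray('top',np.array(c)/4.7+[195-.4,165-.4],z)); print(k,p.mean(0).round(4),p.round(3).tolist(),'ang',np.degrees(np.arctan2(*(p[3]-p[0]))).round(1))
g=lambda a,b:(B+a*d+b*l)
print(g(-.36,0),d,l)
s=r.get_state();print(tool([.22,.36,.26]),tool([.4,.2,.26]))
E
```

```text
glu [-0.2805 -0.0016] [[-0.311, 0.057], [-0.25, 0.058], [-0.251, -0.06], [-0.309, -0.062]] ang 179.1
lip [-0.2173 -0.0004] [[-0.247, 0.055], [-0.188, 0.055], [-0.189, -0.056], [-0.246, -0.056]] ang 179.8
urea [-0.1534  0.0012] [[-0.182, 0.052], [-0.126, 0.053], [-0.126, -0.05], [-0.18, -0.05]] ang 179.2
[0.53269234 0.09695933] [-0.18831206 -0.98210924] [ 0.98210924 -0.18831206]
[-0.09851214 -0.21434425 -0.0215974 ] [-0.31900302 -0.31121401 -0.0214416 ]
```

Call:
carry_out --plan '[{"rot":[0,0,0.1],"xyz":[-0.03,-0.07,-0.01],"grip":120},{"rot":[0,0,0.2],"xyz":[-0.06,-0.13,-0.02],"grip":120},{"rot":[0,0,0.3],"xyz":[-0.1,-0.21,-0.02],"grip":120},{"rot":[0,0,0.4],"xyz":[-0.1,-0.21,-0.02],"grip":120},{"rot":[0,0,0.5],"xyz":[-0.1,-0.21,-0.02],"grip":120},{"rot":[0,0,0.6],"xyz":[-0.1,-0.21,-0.02],"grip":120},{"rot":[0,0,0.7],"xyz":[-0.1,-0.21,-0.02],"grip":120},{"rot":[0,0,0.75],"xyz":[-0.1,-0.21,-0.02],"grip":120}]'

```text
clock: 0.82
tool_pos: [0.2232, 0.362, 0.259]
eef_rot: [0.51, 0.86, -0.0, 0.0]
contact_force: [-0.6, -0.2, 0.5]
opening: 0.529
finger_force: 0.0
```

```bash
cat > w.py <<'E'
from h import *
import sys
a,b,z=map(float,sys.argv[1:4])
s=r.get_state();print(s['clock'],s['tool_pos'].round(4),'lane',lane(s['tool_pos'][None]).round(4),s['contact_force'].round(1),s['opening'])
p=B+a*d+b*l
T=np.c_[np.r_[-d,0],np.r_[l,0],[0,0,-1.]]
q=R.from_quat(s['eef_rot'])
print('xyz',tool([*p,z]).round(4),'rot',(q.inv()*R.from_matrix(T)).as_rotvec().round(4))
E
python3 w.py -.365 0 .2
```

```text
0.8167 [0.2232 0.362  0.259 ] lane [[-0.562  -0.3538]] [-0.6 -0.2  0.5] 0.5290749772018064
xyz [-0.3772  0.1475  0.0593] rot [-0.      0.0009  0.6901]
```

Call:
carry_out --plan '[{"rot":[0,0,0.1],"xyz":[-0.04,0.015,0],"grip":120},{"rot":[0,0,0.2],"xyz":[-0.08,0.03,0],"grip":120},{"rot":[0,0,0.3],"xyz":[-0.12,0.05,0],"grip":120},{"rot":[0,0,0.4],"xyz":[-0.16,0.06,0],"grip":120},{"rot":[0,0,0.5],"xyz":[-0.2,0.08,0],"grip":120},{"rot":[0,0,0.6],"xyz":[-0.24,0.09,0],"grip":120},{"rot":[0,0,0.69],"xyz":[-0.28,0.11,0.02],"grip":120},{"rot":[0,0,0.69],"xyz":[-0.32,0.125,0.03],"grip":120}]'

```text
clock: 1.48
tool_pos: [0.4773, 0.154, 0.2325]
eef_rot: [0.77, 0.639, 0.0, 0.0]
contact_force: [0.2, 0.8, 0.0]
opening: 0.527
finger_force: 0.0
```

```bash
python3 w.py -.365 0 .16
```

```text
1.4833 [0.4773 0.154  0.2325] lane [[-0.4055 -0.0651]] [0.2 0.8 0. ] 0.5272795517489257
xyz [-0.0409  0.0649  0.0725] rot [ 0.0006 -0.0007  0.0041]
```

Call:
carry_out --plan '[{"rot":[0,0,0.0],"xyz":[-0.02,0.03,0.03],"grip":120},{"rot":[0,0,0.0],"xyz":[-0.04,0.055,0.06],"grip":120},{"rot":[0,0,0.0],"xyz":[-0.04,0.065,0.07],"grip":120},{"rot":[0,0,0.0],"xyz":[-0.04,0.065,0.07],"grip":120},{"rot":[0,0,0.0],"xyz":[-0.04,0.065,0.07],"grip":120}]'

```text
clock: 1.9
tool_pos: [0.5321, 0.1035, 0.162]
eef_rot: [0.769, 0.639, -0.001, -0.001]
contact_force: [-0.2, 0.6, 0.7]
opening: 0.527
finger_force: 0.0
```

```bash
python3 w.py -.365 0 .035
python3 - <<'E'
from h import *
cv2.imwrite('pics/s1.png',cv2.resize(r.snapshot('scene')[100:300,140:340,::-1],None,fx=3,fy=3))
E
```

```text
1.9 [0.5321 0.1035 0.162 ] lane [[-0.3663 -0.0018]] [-0.2  0.6  0.7] 0.5274473136553689
xyz [-0.0012  0.002   0.127 ] rot [-0.0022  0.0007  0.0062]
```

View pics/s1.png

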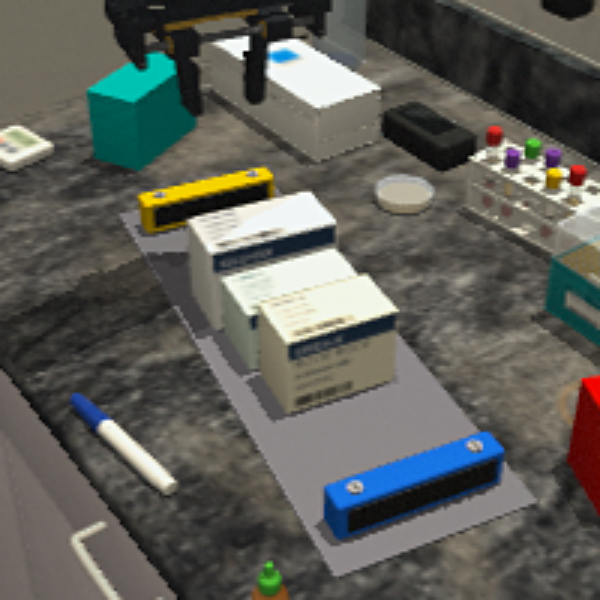

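The crop shows the half-open gripper hovering behind the row at about (220,90), with its fingers spread across the lane. The row (240–395, 200–415) is undisturbed and the blue stop is at (413,485), so I can descend.

Call:
carry_out --plan '[{"rot":[0,0,0.006],"xyz":[0,0.002,0.03],"grip":120},{"rot":[0,0,0.006],"xyz":[0,0.002,0.06],"grip":120},{"rot":[0,0,0.006],"xyz":[0,0.002,0.09],"grip":120},{"rot":[0,0,0.006],"xyz":[0,0.002,0.11],"grip":120},{"rot":[0,0,0.006],"xyz":[0,0.002,0.125],"grip":120},{"rot":[0,0,0.006],"xyz":[0,0.002,0.127],"grip":120},{"rot":[0,0,0.006],"xyz":[0,0.002,0.127],"grip":120}]'

```text
clock: 2.53
tool_pos: [0.534, 0.105, 0.0364]
eef_rot: [0.77, 0.638, 0.0, -0.0]
contact_force: [0.2, -0.5, 0.2]
opening: 0.527
finger_force: 0.0
```

```bash
python3 w.py -.33 0 .035
```

```text
2.5333 [0.534  0.105  0.0364] lane [[-3.682e-01 -3.000e-04]] [ 0.2 -0.5  0.2] 0.5273326705751074
xyz [-0.0382  0.0001  0.0014] rot [-0.0006 -0.0007  0.0036]
```

Call:
carry_out --plan '[{"rot":[0,0,0.003],"xyz":[-0.006,0,0.001],"grip":120},{"rot":[0,0,0.003],"xyz":[-0.012,0,0.001],"grip":120},{"rot":[0,0,0.003],"xyz":[-0.018,0,0.001],"grip":120},{"rot":[0,0,0.003],"xyz":[-0.024,0,0.001],"grip":120},{"rot":[0,0,0.003],"xyz":[-0.028,0,0.001],"grip":120},{"rot":[0,0,0.003],"xyz":[-0.032,0,0.001],"grip":120},{"rot":[0,0,0.003],"xyz":[-0.036,0,0.001],"grip":120},{"rot":[0,0,0.003],"xyz":[-0.038,0,0.001],"grip":120}]'

```text
clock: 3.2
tool_pos: [0.5274, 0.0654, 0.0349]
eef_rot: [0.772, 0.636, -0.0, 0.0]
contact_force: [0.4, -0.7, -0.6]
opening: 0.533
finger_force: 0.0
```

Call:
carry_out --plan '[{"rot":[0,0,0],"xyz":[-0.003,0,0],"grip":120},{"rot":[0,0,0],"xyz":[-0.006,0,0],"grip":120},{"rot":[0,0,0],"xyz":[-0.009,0,0],"grip":120},{"rot":[0,0,0],"xyz":[-0.012,0,0],"grip":120},{"rot":[0,0,0],"xyz":[-0.015,0,0],"grip":120},{"rot":[0,0,0],"xyz":[-0.018,0,0],"grip":120},{"rot":[0,0,0],"xyz":[-0.021,0,0],"grip":120},{"rot":[0,0,0],"xyz":[-0.024,0,0],"grip":120}]'

```text
clock: 3.87
tool_pos: [0.523, 0.0428, 0.0348]
eef_rot: [0.771, 0.637, 0.0, -0.0]
contact_force: [0.5, 2.1, -0.8]
opening: 0.525
finger_force: 1.1
```

Call:
carry_out --plan '[{"rot":[0,0,0],"xyz":[-0.003,0,0],"grip":120},{"rot":[0,0,0],"xyz":[-0.006,0,0],"grip":120},{"rot":[0,0,0],"xyz":[-0.009,0,0],"grip":120},{"rot":[0,0,0],"xyz":[-0.012,0,0],"grip":120},{"rot":[0,0,0],"xyz":[-0.015,0,0],"grip":120},{"rot":[0,0,0],"xyz":[-0.018,0,0],"grip":120},{"rot":[0,0,0],"xyz":[-0.021,0,0],"grip":120},{"rot":[0,0,0],"xyz":[-0.024,0,0],"grip":120}]'

```text
clock: 4.53
tool_pos: [0.5182, 0.0188, 0.0348]
eef_rot: [0.771, 0.636, -0.0, -0.0]
contact_force: [0.9, 1.9, -1.3]
opening: 0.527
finger_force: 1.0
```

```bash
python3 w.py -.204 0 .035
python3 - <<'E'
from h import *
a=r.snapshot('scene')[100:300,140:340,::-1]; b=r.snapshot('top')[165:250,195:365,::-1]
cv2.imwrite('pics/s2.png',np.hstack([cv2.resize(a,(400,400)),np.vstack([cv2.resize(b,(400,200)),np.zeros((200,400,3),np.uint8)])]))
E
```

```text
4.5333 [0.5182 0.0188 0.0348] lane [[-0.2805  0.0005]] [ 0.9  1.9 -1.3] 0.5268489081962688
xyz [-0.0765 -0.0004 -0.0002] rot [-0.0002 -0.     -0.0015]
```

View pics/s2.png

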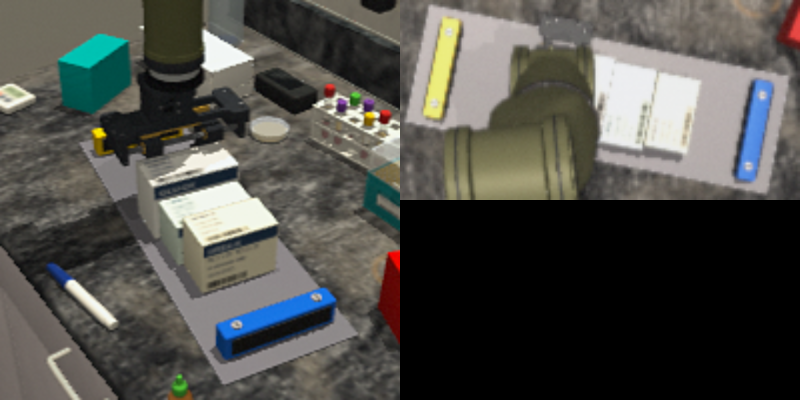

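The row moves together and stays square. The gripper body clears the white box at about (195,165), and the cream box at (230,245) is still short of the stop at (277,322). I'll keep pushing.

Call:
carry_out --plan '[{"rot":[0,0,0],"xyz":[-0.003,0,0],"grip":120},{"rot":[0,0,0],"xyz":[-0.006,0,0],"grip":120},{"rot":[0,0,0],"xyz":[-0.009,0,0],"grip":120},{"rot":[0,0,0],"xyz":[-0.012,0,0],"grip":120},{"rot":[0,0,0],"xyz":[-0.015,0,0],"grip":120},{"rot":[0,0,0],"xyz":[-0.018,0,0],"grip":120},{"rot":[0,0,0],"xyz":[-0.021,0,0],"grip":120},{"rot":[0,0,0],"xyz":[-0.024,0,0],"grip":120}]'

```text
clock: 5.3
tool_pos: [0.5138, -0.0047, 0.0348]
eef_rot: [0.771, 0.636, 0.0, -0.0]
contact_force: [0.3, 2.9, 0.7]
opening: 0.53
finger_force: 1.3
```

Call:
carry_out --plan '[{"rot":[0,0,0],"xyz":[-0.003,0,0],"grip":120},{"rot":[0,0,0],"xyz":[-0.006,0,0],"grip":120},{"rot":[0,0,0],"xyz":[-0.009,0,0],"grip":120},{"rot":[0,0,0],"xyz":[-0.012,0,0],"grip":120},{"rot":[0,0,0],"xyz":[-0.015,0,0],"grip":120},{"rot":[0,0,0],"xyz":[-0.018,0,0],"grip":120},{"rot":[0,0,0],"xyz":[-0.021,0,0],"grip":120},{"rot":[0,0,0],"xyz":[-0.024,0,0],"grip":120}]'

```text
clock: 5.97
tool_pos: [0.5092, -0.0283, 0.0348]
eef_rot: [0.771, 0.636, 0.0, -0.0]
contact_force: [-0.2, 3.0, 1.0]
opening: 0.532
finger_force: 1.5
```

```bash
python3 w.py -.204 0 .035
python3 - <<'E'
from h import *
a=r.snapshot('scene')[100:300,140:340,::-1]; b=r.snapshot('top')[165:250,195:365,::-1]
cv2.imwrite('pics/s3.png',np.hstack([cv2.resize(a,(400,400)),np.vstack([cv2.resize(b,(400,200)),np.zeros((200,400,3),np.uint8)])]))
E
```

```text
5.9667 [ 0.5092 -0.0283  0.0348] lane [[-0.2326  0.0005]] [-0.2  3.   1. ] 0.5315958785232189
xyz [-0.0286 -0.0005 -0.0002] rot [ 0.     -0.0001 -0.0015]
```

View pics/s3.png

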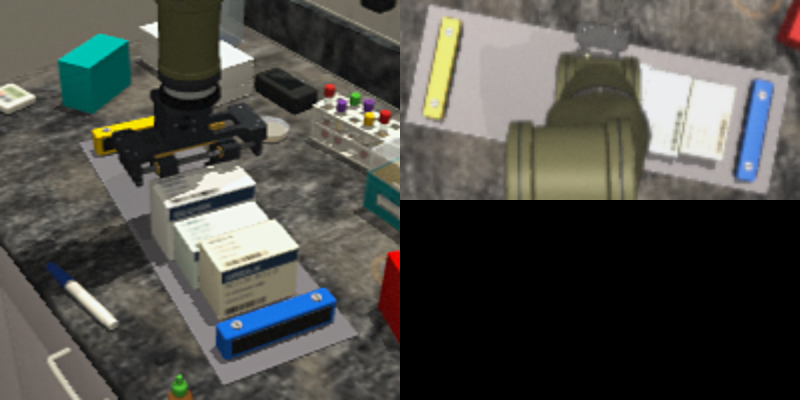

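The row is closed up and square. A gap of about 25–30 mm remains between the cream box at (248,270) and the stop at (277,322), so I'll slow down now.

Call:
carry_out --plan '[{"rot":[0,0,0],"xyz":[-0.003,0,0],"grip":120},{"rot":[0,0,0],"xyz":[-0.006,0,0],"grip":120},{"rot":[0,0,0],"xyz":[-0.009,0,0],"grip":120},{"rot":[0,0,0],"xyz":[-0.012,0,0],"grip":120},{"rot":[0,0,0],"xyz":[-0.015,0,0],"grip":120},{"rot":[0,0,0],"xyz":[-0.017,0,0],"grip":120},{"rot":[0,0,0],"xyz":[-0.019,0,0],"grip":120},{"rot":[0,0,0],"xyz":[-0.021,0,0],"grip":120}]'

```text
clock: 6.73
tool_pos: [0.5052, -0.0488, 0.0348]
eef_rot: [0.771, 0.636, 0.0, -0.0]
contact_force: [-0.4, 2.5, 0.2]
opening: 0.526
finger_force: 1.3
```

Call:
carry_out --plan '[{"rot":[0,0,0],"xyz":[-0.001,0,0],"grip":120},{"rot":[0,0,0],"xyz":[-0.002,0,0],"grip":120},{"rot":[0,0,0],"xyz":[-0.003,0,0],"grip":120},{"rot":[0,0,0],"xyz":[-0.004,0,0],"grip":120}]'

```text
clock: 7.07
tool_pos: [0.5044, -0.0526, 0.0348]
eef_rot: [0.771, 0.637, 0.0, -0.0]
contact_force: [-0.4, 1.7, -0.3]
opening: 0.526
finger_force: 1.2
```

Call:
carry_out --plan '[{"rot":[0,0,0],"xyz":[-0.001,0,0],"grip":120},{"rot":[0,0,0],"xyz":[-0.002,0,0],"grip":120},{"rot":[0,0,0],"xyz":[-0.002,0,0],"grip":120}]'

```text
clock: 7.32
tool_pos: [0.504, -0.055, 0.0348]
eef_rot: [0.771, 0.636, -0.0, 0.0]
contact_force: [-0.0, 1.0, -0.9]
opening: 0.528
finger_force: 0.7
```

Call:
carry_out --plan '[{"rot":[0,0,0],"xyz":[-0.001,0,0],"grip":120},{"rot":[0,0,0],"xyz":[-0.002,0,0],"grip":120}]'

```text
clock: 7.48
tool_pos: [0.5037, -0.0565, 0.0348]
eef_rot: [0.771, 0.637, 0.0, -0.0]
contact_force: [1.2, 2.9, 0.3]
opening: 0.525
finger_force: 1.1
```

Call:
carry_out --plan '[{"rot":[0,0,0],"xyz":[-0.001,0,0],"grip":120},{"rot":[0,0,0],"xyz":[-0.001,0,0],"grip":120}]'

```text
clock: 7.65
tool_pos: [0.5036, -0.0574, 0.0348]
eef_rot: [0.771, 0.636, 0.0, -0.0]
contact_force: [-0.4, 2.6, -0.3]
opening: 0.528
finger_force: 1.4
```

Call:
carry_out --plan '[{"rot":[0,0,0],"xyz":[-0.001,0,0],"grip":120},{"rot":[0,0,0],"xyz":[-0.001,0,0],"grip":120}]'

```text
clock: 7.82
tool_pos: [0.5036, -0.0573, 0.0349]
eef_rot: [0.771, 0.637, 0.001, -0.0]
contact_force: [0.7, 5.4, 0.0]
opening: 0.529
finger_force: 2.6
```

```bash
python3 w.py -.204 0 .035
```

```text
7.8167 [ 0.5036 -0.0573  0.0349] lane [[-0.203   0.0005]] [0.7 5.4 0. ] 0.5294911695558848
xyz [ 0.001  -0.0005 -0.0001] rot [ 0.0001 -0.0016 -0.001 ]
```

The tool stopped and the force doubled, so the row is seated on the stop. I'll back straight off and raise the tool.

Call:
carry_out --plan '[{"rot":[0,0,0],"xyz":[-0.001,0,0],"grip":120},{"rot":[0,0,0],"xyz":[-0.001,0,0],"grip":120},{"rot":[0,0,0],"xyz":[0.004,0,0],"grip":120},{"rot":[0,0,0],"xyz":[0.012,0,0],"grip":120},{"rot":[0,0,0],"xyz":[0.03,0,0],"grip":120},{"rot":[0,0,0],"xyz":[0.055,0,0],"grip":120},{"rot":[0,0,0],"xyz":[0.06,0,0],"grip":120},{"rot":[0,0,0],"xyz":[0.06,0,0],"grip":120}]'

```text
clock: 8.48
tool_pos: [0.5151, 0.0026, 0.0347]
eef_rot: [0.77, 0.638, 0.0, -0.0]
contact_force: [-0.7, -0.6, 0.0]
opening: 0.531
finger_force: 0.0
```

Call:
carry_out --plan '[{"rot":[0,0,0],"xyz":[0,0,-0.035],"grip":120},{"rot":[0,0,0],"xyz":[0,0,-0.07],"grip":120},{"rot":[0,0,0],"xyz":[0,0,-0.11],"grip":120},{"rot":[0,0,0],"xyz":[0.03,0,-0.15],"grip":120},{"rot":[0,0,0],"xyz":[0.07,0,-0.16],"grip":120},{"rot":[0,0,0],"xyz":[0.1,0,-0.16],"grip":120},{"rot":[0,0,0],"xyz":[0.12,0,-0.16],"grip":120},{"rot":[0,0,0],"xyz":[0.12,0,-0.16],"grip":120}]'

```text
clock: 9.15
tool_pos: [0.5382, 0.123, 0.1952]
eef_rot: [0.769, 0.639, 0.002, -0.001]
contact_force: [0.0, 0.5, 0.3]
opening: 0.526
finger_force: 0.0
```

```bash
python3 w.py -.3 0 .2
python3 - <<'E'
from h import *
b=r.snapshot('top')[165:250,195:365,::-1]
cv2.imwrite('pics/crop4.png',cv2.resize(b,None,fx=4.7,fy=4.7,interpolation=cv2.INTER_CUBIC))
E
```

```text
9.15 [0.5382 0.123  0.1952] lane [[-0.3867  0.0005]] [0.  0.5 0.3] 0.5261612261408306
xyz [-0.0866 -0.0009 -0.0051] rot [ 0.0014 -0.0033  0.0045]
```

View pics/crop4.png

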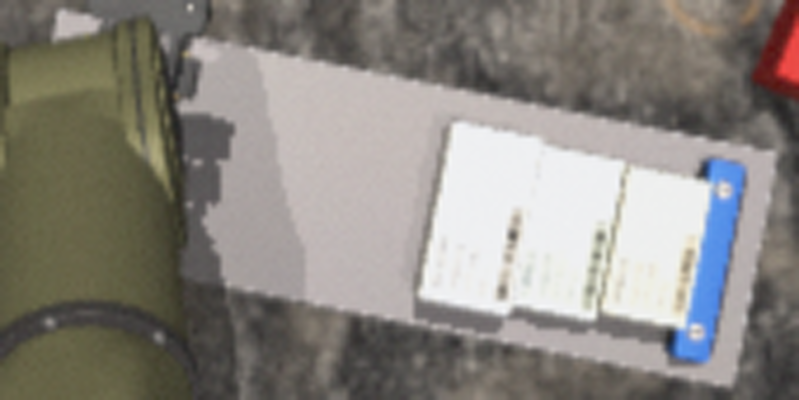

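All three boxes sit tight against the blue stop: the white box's corners are at (455,122) and (420,298), and the cream front edge runs along (712,182) to (685,327). I'll check those numbers and hand in if they pass.

Run:
```python
from h import *
C={'glu':(.088,[(455,122),(545,140),(505,313),(420,298)]),'lip':(.063,[(543,146),(625,161),(597,319),(514,304)]),'urea':(.078,[(628,166),(712,182),(685,327),(604,313)])}
ok=True
for k,(z,c) in C.items():
    p=lane(ray('top',np.array(c)/4.7+[194.6,164.6],z));m=p.mean(0);a=np.degrees(np.arctan2(*(p[0]-p[3])))
    print(k,m.round(4),a.round(1)); ok&=np.linalg.norm(m)<.178 and abs(m[1])<.014 and abs(a)<7
print(ok)
if ok: print(r.finish_job())
```

```text
glu [-0.1616 -0.0022] 0.2
lip [-0.099   0.0002] -0.6
urea [-0.0414  0.0019] -1.6
True
the job is handed in; nothing more can be done
None
```

The row was pushed up against the blue stop and the job handed in at about 9 s; my last camera check put every box centre within 162 mm of the stop, 3 mm of its middle and 2° of square, but the hand-in gave no verdict.

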